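Offer up the casting-frame board to its hinge

TASK

Pick up the loose plywood board with the brass hinge leaf and bring its knuckle gently into the gap between the two steel knuckles on the fixed wooden post, so that the three pin holes line up on one vertical line. Finish while still holding the board there in the gripper, upright and steady, with daylight between its knuckle and those above and below and not leaning on the post, so that a workmate could drop the pin in; do not let go. Leave the pin, the cup and the plaster block where they are.

Things in the scene. Friction and masses are not known exactly. Their poses are not given: they have to be found in the camera images.
- gate: (mm) loose plywood board, 110 long (x), 24 thick (y), 64 high (z), standing on a long edge, about 0.25 kg; origin: centre of its underside, centre of mass about 6 mm to +x. Its +x end has a brass hinge leaf with one upright knuckle (tube, outside 24, hole 12, 20 high, 22 to 42 above the underside), hole axis 78 from the origin. Both big faces are clear for gripping
- leaf_hole (a point): middle of the hole in the board's brass knuckle, 78 mm along the board's x from its origin and 32 mm above its underside; its axes are those of the board, z along the hole
- jamb: (mm) fixed wooden post 56 x 56, 124 high, on a base board 12 thick that reaches 50 from the origin to -x; origin: on the bench under the post's centre. Its -x face has a steel plate with two upright knuckles (tubes, outside 24, hole 12, at heights 40-60 and 90-110), hole axis 47 from the origin to -x, 16 off the plate. The 30 gap between them is open at front and sides
- jamb_gap (a point): middle of the gap between the post's two knuckles, on their common hole axis, 75 mm above the bench; axes those of the post, x pointing from the knuckles into the post, z up along the hole axis. The board may stand at any angle about this axis
- pin: cranked 6 mm steel hinge pin, 100 mm long with a 25 mm bent end, lying on the bench; to be left alone; origin under the middle of its shaft
- cup: small terracotta-coloured cup, 62 diameter x 53 high, standing on the bench; to be left alone; origin at its underside
- sprig: white plaster mould block, 50 x 62 x 26 high, on the bench; to be left alone; origin at its underside

How it is judged:
By the outcome, as a careful person would: the job done as asked, in the order asked, and still so for the second after the job is handed in, while the arm keeps its last pose, push and grip.
It also fails if it takes over 40 s, if anything falls off the work surface, if the arm or the gripper's body presses on something with over 40 N, if the wrist force passes 120 N, or if a joint passes its speed limit or range.

ROBOT

A 6-joint arm with a two-finger parallel gripper is mounted at the origin on a cart in front of the work surface, level with it; the furniture and walls round the work are solid. World frame = base frame: x ahead of the robot, y to its left, z up, the work surface at z = 0. Lengths are in m, angles in rad, forces in N, time in s.
With the tool pointing down it reaches from about 0.35 to 0.775 m from the base axis. Payload 7.3 kg.
Tool frame: the origin (TCP) lies on the centre line of the jaws, within the pads' length; the fingertips stand 14 mm ahead of it and the grasp point (between the pads) lies 5 mm behind it; z points along the fingers, y is the direction in which the jaws open and shut (so a half turn about z gives the same grasp; the last joint's range is limited). The gripper opens to 92 mm and grips with 3 to 60 N. Pads are 19 mm wide; open, the fingers measure 130 mm over their backs; the gripper's body (75 mm by 190 mm) begins 47 mm behind the grasp point.
Start: joints at [-1.384, 0.342, 1.524, -0, 1.275, -0.146], TCP at [0.172, -0.496, 0.241] pointing down, gripper open.
Joint ranges: [-2.53, 2.53], [-0.77, 2.02], [0.04, 2.7], [-1, 4.14], [0.28, 2.66], [-3.11, 3.11]. Speed limits (rad/s): [2.57, 2.57, 3.14, 3.14, 3.14, 3.14].

INTERFACE

Orientations are given as [roll, pitch, yaw] about the fixed x, y, z axes, in that order (R = Rz(yaw) Ry(pitch) Rx(roll)).
In Python, from cell import telemetry, cams, robot gives the robot as it stands.
- The arm moves only by the tool servo_tool, never from a script. Its argument "targets" is text: rows parted by semicolons, each of 4 numbers parted by spaces: the shift along the tool's x, y, z in mm, then the turn about the tool's z in rad. In form: x y z yaw; .... A call has 1 to 20 rows; each row shifts and turns the pose as measured when the row begins, along the tool's axes as they then stand; what a row does not reach is not made up. A row lasts 1/8 s, in which the tool goes at most 62.5 mm and 10.7 degrees, less where a joint would pass 70% of its speed; a pose out of reach is approached as far as the arm can. A call with a gripper value outside its range is refused whole. "hand" is the opening, from 0 (shut) to 1 (fully open), set as the call begins (left out, the last holds). The fingers move at their own pace and stop on an object; "squeeze" is the grip in N (left out, the last holds). Time passes only in rows, so rows that do not move let the fingers close. It gives the time, the measured TCP pose, the force and the opening at its end, in the units of the state.
- telemetry.observe(): the state, without advancing time (a new reading comes with each control period).
- cams.read_camera(name): name is "side" or "top"; returns a dict with "color" (400x640x3 uint8, red, green, blue), "K" (3x3 intrinsics, pixels), "R" (3x3) and "t" (3): a world point X has camera coordinates R X + t. Camera axes: x right, y down, z forward; pixel columns grow to the right and rows downward; lengths in m; the calibration is good to about 2 mm. A picture is of the moment at which its call begins. There is no depth.
- robot.hand_in(): hands the job in, once; it reports no verdict.
Trained networks look in a picture, given as the dict that the camera call returned (one of the last four; its "shot" number tells which), for a name from the list of things; names that differ only in an ending like _2 or _b are one class to them, and where a whole thing is asked for, a point or a joint stands for the part that bears it (a point fixed in the world has none). Each returns a list of dicts, best first, with "score" (0 to 1); they miss things now and then, are a little off and sometimes report something else, mostly with a low value. They report only what shows in the picture. A call takes as long as a camera call.
- cams.cut_out(picture, query): "region" (400x640 bool, what is visible of it) and "extent" ([centre column, centre row, width, height] in pixels, round what is visible of it).
The state is a dict: "time": time; "qpos": joint angles; "qvel": joint speeds; "joint_efforts": joint torques, N m; "tool_pos": TCP position; "tool_rot": TCP orientation; "contact_force": force on the tool from outside, world axes, zero at the start; "torque": the same for the moment, N m; "opening": finger opening in m.
Only numpy, scipy, OpenCV 4.12 (cv2) and the standard library are available. Lean on these libraries where they do the work, as an engineer would, in place of code of your own. Each camera call takes 0.05 s, during which the arm holds its last target.

## Working session

There is one attempt and no reset: what is moved stays moved. The work goes in short steps, Python scripts to look and compute and a tool call to move; the robot and the scene stay as the last step left them, time stands still between calls to the robot, and variables do not carry over. Pictures are saved under pics/ and viewed, and the job is handed in when it is done.

Besides the shell and the picture viewer there is one more tool, called after ">>>" as a command line: name --argument value ..., lists and objects as JSON in quotes. servo_tool: Moves the arm, as the interface text tells. Its arguments: {"type":"object","properties":{"targets":{"type":"string"},"hand":{"type":"number"},"squeeze":{"type":"number"}},"required":["targets"]}

```bash
ls; mkdir -p pics; cat > h.py <<'E'
import numpy as np, cv2, pickle
from cell import telemetry, cams, robot
def shot(name,fn):
    p=cams.read_camera(name); cv2.imwrite('pics/'+fn,p['color'][:,:,::-1]); return p
def proj(p,X):
    c=np.asarray(X)@p['R'].T+p['t']; u=c@p['K'].T; return u[...,:2]/u[...,2:]
def ray(p,uv,z):
    d=p['R'].T@np.linalg.inv(p['K'])@np.array([uv[0],uv[1],1.]); o=-p['R'].T@p['t']
    return o+d*(z-o[2])/d[2]
E
python3 - <<'E'
from h import *
for n in('top','side'):
    p=shot(n,n+'0.png'); print(n,(-p['R'].T@p['t']).round(3),p['R'][2].round(3),p['K'].round(1).tolist())
    pickle.dump(p,open(n+'0.pkl','wb'))
    for q in('gate','jamb','pin','cup','sprig','leaf_hole','jamb_gap'):
        try:
            for r in cams.cut_out(p,q)[:2]: print(q,round(r['score'],2),np.round(r['extent'],1),ray(p,r['extent'][:2],0.03).round(3))
        except Exception as e: print(q,e)
s=telemetry.observe(); print(s)
E
```

```text
pics
top [ 0.456 -0.311  1.37 ] [ 0.072 -0.002 -0.997] [[450.5, 0.0, 329.4], [0.0, 450.5, 200.2], [0.0, 0.0, 1.0]]
gate 0.86 [335.4 230.4  28.2  44.9] [ 0.463 -0.333  0.03 ]
jamb 0.89 [338.1 155.8  50.8  48.8] [ 0.687 -0.337  0.03 ]
cup 0.72 [412.4 248.1  24.   22.9] [ 0.415 -0.562  0.03 ]
sprig 0.8 [244.6 240.8  22.8  18.3] [ 0.427 -0.065  0.03 ]
leaf_hole 0.64 [335.3 230.9  29.8  43.7] [ 0.462 -0.333  0.03 ]
jamb_gap 0.89 [338.6 155.5  47.1  49.8] [ 0.688 -0.339  0.03 ]
side [ 0.43  -1.075  0.721] [ 0.131  0.759 -0.638] [[449.3, 0.0, 324.6], [0.0, 449.3, 205.4], [0.0, 0.0, 1.0]]
gate 0.82 [280.4 231.7  65.9  35.4] [ 0.457 -0.324  0.03 ]
jamb 0.96 [379.1 212.1  62.1  69.2] [ 0.693 -0.304  0.03 ]
pin 0.79 [366.7 319.1  51.8  13.8] [ 0.587 -0.592  0.03 ]
cup 0.97 [268.2 319.4  35.7  38.2] [ 0.409 -0.556  0.03 ]
sprig 0.82 [262.5 175.1  22.3  22.6] [ 0.435 -0.096  0.03 ]
jamb_gap 0.82 [380.5 215.6  61.7  74.1] [ 0.693 -0.317  0.03 ]
jamb_gap 0.65 [269.6 319.9  33.1  38.3] [ 0.411 -0.558  0.03 ]
{'time': 0.8, 'qpos': array([-1.38402869e+00,  3.41987466e-01,  1.52408887e+00, -2.56540497e-05,
        1.27540148e+00, -1.46015356e-01]), 'qvel': array([ 0.0006256 ,  0.00085774, -0.00058957,  0.00078875,  0.00171419,
       -0.00019463]), 'joint_efforts': array([ 1.37295290e-03, -4.31082380e+01, -2.44469851e+01,  7.19352881e-02,
        4.80716082e-02, -1.78836598e-05]), 'tool_pos': array([ 0.17151439, -0.49621551,  0.24075091]), 'tool_rot': array([3.14148261e+00, 4.09913995e-05, 3.32790454e-01]), 'contact_force': array([-0.21893289, -1.80906369,  0.14244616]), 'torque': array([ 0.00086644, -0.01994253,  0.0303337 ]), 'opening': 0.09163385771437738}
```

```bash
python3 - <<'E'
from h import *
a=pickle.load(open('top0.pkl','rb'))['color'][:,:,::-1]; b=pickle.load(open('side0.pkl','rb'))['color'][:,:,::-1]
A=cv2.resize(a[110:290,230:430],None,fx=4,fy=4,interpolation=cv2.INTER_CUBIC)[:600]
cv2.imwrite('pics/topc.png',cv2.resize(a[115:265,260:460],None,fx=4,fy=4,interpolation=cv2.INTER_CUBIC))
cv2.imwrite('pics/sidec.png',cv2.resize(b[140:290,230:430],None,fx=4,fy=4,interpolation=cv2.INTER_CUBIC))
E
```

```text
(no output)
```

View pics/top0.png

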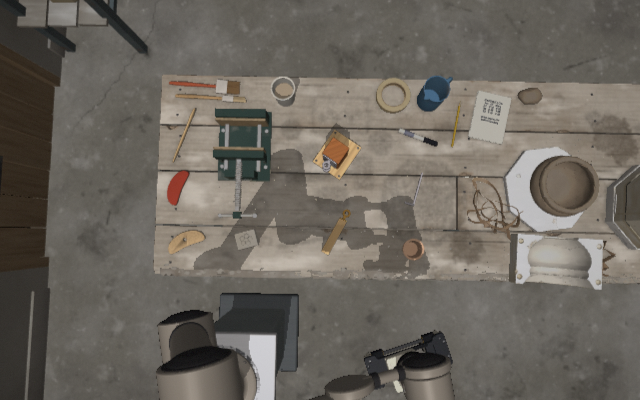

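View pics/side0.png

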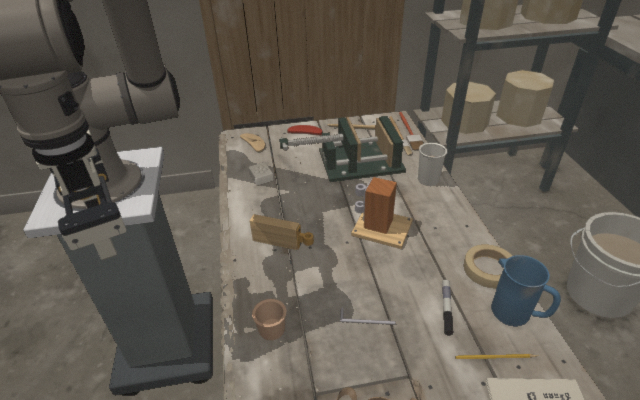

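View pics/topc.png

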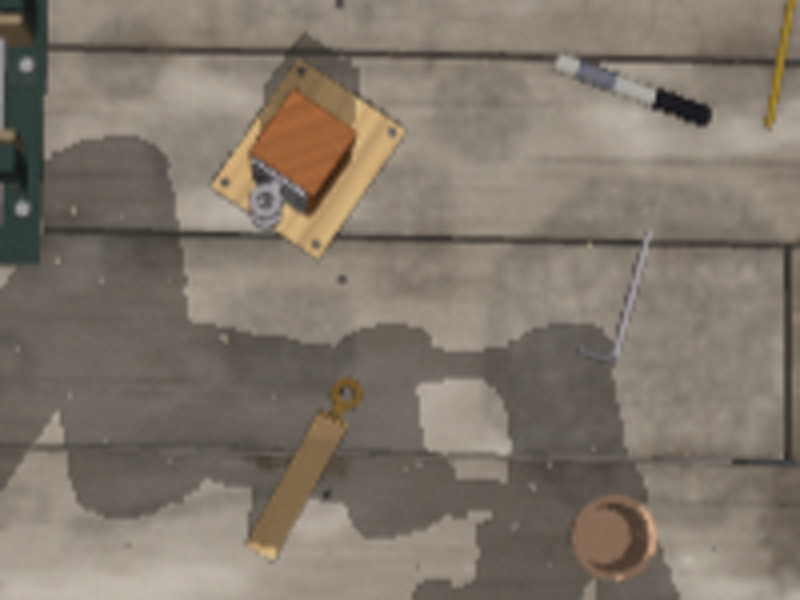

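View pics/sidec.png

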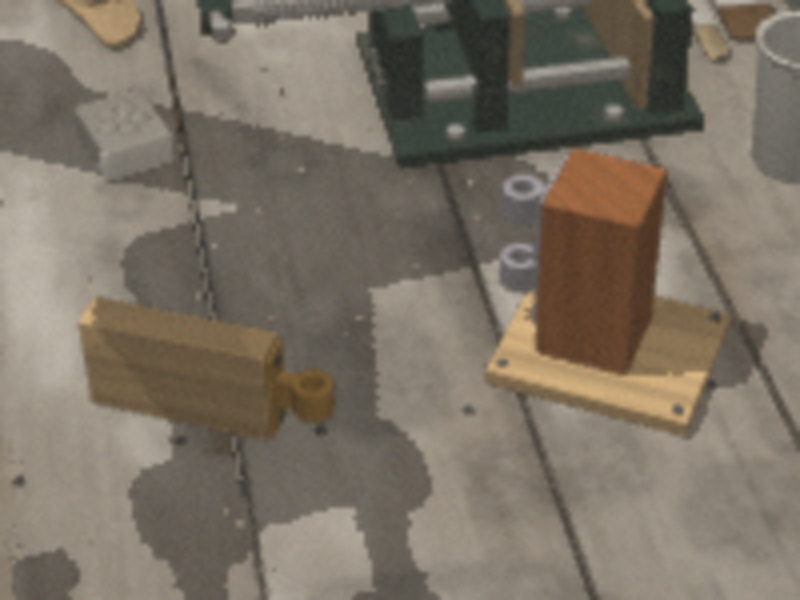

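```bash
cat > fit.py <<'E'
from h import *
from scipy.optimize import least_squares
def w(pose,P):
    x,y,a=pose; c,s=np.cos(a),np.sin(a); P=np.asarray(P,float)/1000
    return np.c_[x+c*P[:,0]-s*P[:,1], y+s*P[:,0]+c*P[:,1], P[:,2]]
def fit(obs,p0):
    # obs: list of (pic,[(uv),(xyz mm)])
    def f(q): return np.concatenate([(proj(p,w(q,[o[1] for o in L]))-np.array([o[0] for o in L])).ravel() for p,L in obs])
    r=least_squares(f,p0,loss='soft_l1'); return r.x,f(r.x).reshape(-1,2)
E
cat > f1.py <<'E'
from fit import *
T=pickle.load(open('top0.pkl','rb'));S=pickle.load(open('side0.pkl','rb'))
t=lambda u,v:(u/4+260-.375,v/4+115-.375); s=lambda u,v:(u/4+230-.375,v/4+140-.375)
gT=[(t(346,394),(78,0,42)),(t(322,412),(55,12,64)),(t(347,425),(55,-12,64)),(t(248,544),(-55,12,64)),(t(274,561),(-55,-12,64))]
gS=[(s(315,381),(78,0,42)),(s(97,297),(-55,12,64)),(s(81,318),(-55,-12,64)),(s(283,334),(55,12,64)),(s(273,355),(55,-12,64)),(s(93,402),(-55,-12,0)),(s(268,437),(55,-12,0))]
jT=[(t(266,202),(-47,0,110)),(t(298,92),(28,28,124)),(t(355,133),(28,-28,124)),(t(250,157),(-28,28,124)),(t(310,195),(-28,-28,124))]
jS=[(s(524,188),(-47,0,110)),(s(520,256),(-47,0,60)),(s(573,150),(-28,28,124)),(s(665,170),(28,28,124)),(s(632,225),(28,-28,124)),(s(540,205),(-28,-28,124)),(s(628,371),(28,-28,12)),(s(540,350),(-28,-28,12))]
R={}
for nm,a,b,p0 in(('gate',gT,gS,(.45,-.33,-.5)),('jamb',jT,jS,(.69,-.33,-.6))):
    for l,o in(('both',[(T,a),(S,b)]),('T',[(T,a)]),('S',[(S,b)])):
        x,r=fit(o,p0); print(nm,l,x.round(4)); 
        if l=='both': print(r.round(1).tolist()); R[nm]=x
        print('  key',w(x,[(78,0,32) if nm=='gate' else (-47,0,75)]).round(4))
pickle.dump(R,open('poses.pkl','wb'))
E
python3 f1.py
```

```text
gate both [ 0.4471 -0.3259 -0.4863]
[[-0.4, -0.6], [-1.6, -0.5], [-0.6, 0.3], [-1.5, -0.1], [-0.7, -0.3], [0.2, 0.8], [0.1, -0.1], [-0.3, 1.5], [-0.3, -0.3], [-1.6, 1.6], [0.2, 1.3], [1.4, 2.0]]
  key [[ 0.516  -0.3624  0.032 ]]
gate T [ 0.4465 -0.3287 -0.4814]
  key [[ 0.5156 -0.3648  0.032 ]]
gate S [ 0.4475 -0.3225 -0.486 ]
  key [[ 0.5165 -0.3589  0.032 ]]
jamb both [ 0.6854 -0.326  -0.5788]
[[-0.7, -0.1], [-1.9, -0.9], [0.4, 0.0], [-1.2, -0.8], [0.4, 0.9], [-0.3, 0.0], [-0.0, 0.3], [-0.3, -0.6], [0.9, -0.3], [2.1, 0.7], [-0.0, -0.1], [-0.5, 2.6], [-1.8, 1.8]]
  key [[ 0.6461 -0.3003  0.075 ]]
jamb T [ 0.6848 -0.3277 -0.5852]
  key [[ 0.6456 -0.3018  0.075 ]]
jamb S [ 0.686  -0.3245 -0.5742]
  key [[ 0.6465 -0.2989  0.075 ]]
```

```bash
cat > plan.py <<'E'
from h import *
from scipy.spatial.transform import Rotation as Ro
def tgt_plan(x,y,z,yaw,n):
    s=telemetry.observe(); p=s['tool_pos']; R=Ro.from_euler('xyz',s['tool_rot']).as_matrix()
    d=np.array([x,y,z])-p; dy=-(yaw-s['tool_rot'][2]); dy=(dy+np.pi/2)%np.pi-np.pi/2
    print('t',s['time'],'pose',p.round(4),s['tool_rot'].round(4),'F',s['contact_force'].round(1),'open',round(s['opening'],4))
    rows=[]
    for i in range(n):
        Ri=R@Ro.from_rotvec([0,0,dy*i/n]).as_matrix(); l=Ri.T@d/n*1000
        rows.append('%.1f %.1f %.1f %.3f'%(*l,dy/n))
    print('; '.join(rows))
E
python3 -c "
from plan import *
tgt_plan(.452,-.329,.15,-.486,9)"
```

```text
t 0.8 pose [ 0.1715 -0.4962  0.2408] [3.1415 0.     0.3328] F [-0.2 -1.8  0.1] open 0.0916
35.5 -7.4 10.1 0.091; 34.7 -10.6 10.1 0.091; 33.6 -13.7 10.1 0.091; 32.2 -16.7 10.1 0.091; 30.6 -19.5 10.1 0.091; 28.7 -22.2 10.1 0.091; 26.5 -24.8 10.1 0.091; 24.2 -27.1 10.1 0.091; 21.6 -29.1 10.1 0.091
```

>>> servo_tool --targets "35.5 -7.5 10 0.091; 34.5 -10.5 10 0.091; 33.5 -13.5 10 0.091; 32 -16.5 10 0.091; 30.5 -19.5 10 0.091; 28.5 -22 10 0.091; 26.5 -25 10 0.091; 24 -27 10 0.091; 21.5 -29 10 0.091; 0 0 0 0" --hand 1

```text
time: 2.05
tool_pos: [0.4616, -0.3294, 0.148]
tool_rot: [3.139, -0.002, -0.516]
contact_force: [-0.4, -0.3, -0.5]
opening: 0.0916
```

```bash
python3 -c "
from plan import *
tgt_plan(.452,-.329,.10,-.486,4)"
```

```text
t 2.05 pose [ 0.4616 -0.3294  0.148 ] [ 3.139e+00 -2.300e-03 -5.157e-01] F [-0.4 -0.3 -0.5] open 0.0916
-2.2 1.1 12.0 -0.007; -2.2 1.0 12.0 -0.007; -2.2 1.0 12.0 -0.007; -2.2 1.0 12.0 -0.007
```

>>> servo_tool --targets "-2 1 12 -0.007; -2 1 12 -0.007; -2 1 12 -0.007; -2 1 12 -0.007; 0 0 0 0; 0 0 0 0"

```text
time: 2.8
tool_pos: [0.4492, -0.3311, 0.0966]
tool_rot: [3.138, -0.001, -0.487]
contact_force: [0.2, -0.5, -0.1]
opening: 0.0918
```

```bash
python3 -c "
from plan import *
tgt_plan(.452,-.329,.045,-.486,5)
"; python3 - <<'E'
from h import *
p=shot('side','s1.png'); cv2.imwrite('pics/s1c.png',cv2.resize(p['color'][140:290,200:400,::-1],None,fx=4,fy=4,interpolation=cv2.INTER_CUBIC))
E
```

```text
t 2.8 pose [ 0.4492 -0.3311  0.0966] [ 3.1385e+00 -9.0000e-04 -4.8710e-01] F [ 0.2 -0.5 -0.1] open 0.0918
0.3 -0.7 10.3 -0.000; 0.3 -0.7 10.3 -0.000; 0.3 -0.7 10.3 -0.000; 0.3 -0.7 10.3 -0.000; 0.3 -0.7 10.3 -0.000
```

View pics/s1c.png

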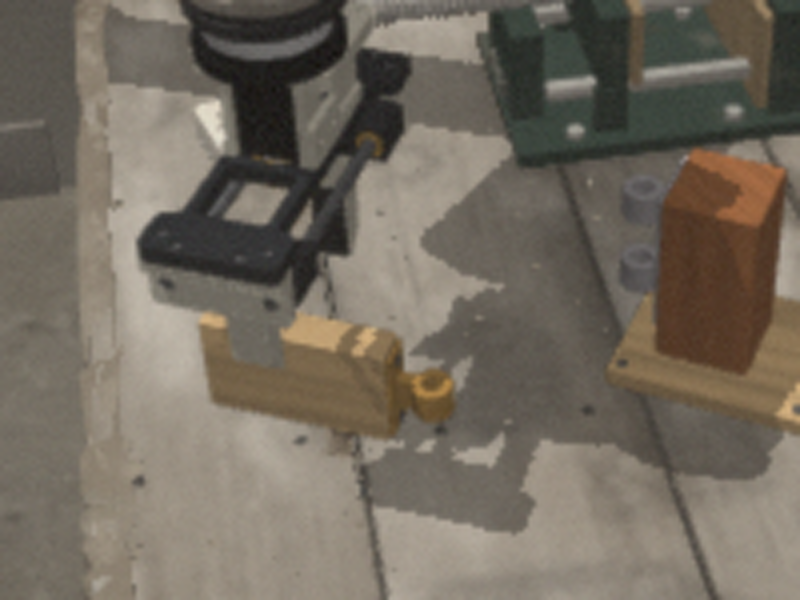

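>>> servo_tool --targets "0.5 -1 11 0; 0.5 -1 11 0; 0.5 -1 11 0; 0.5 0 11 0; 0 0 5 0; 0 0 0 0; 0 0 0 0"

```text
time: 3.72
tool_pos: [0.453, -0.3293, 0.0442]
tool_rot: [3.138, -0.001, -0.486]
contact_force: [-0.1, 0.3, -0.6]
opening: 0.0914
```

```bash
python3 -c "
from plan import *
tgt_plan(.452,-.329,.045,-.486,1)
"
```

```text
t 3.725 pose [ 0.453  -0.3293  0.0442] [ 3.1384e+00 -1.3000e-03 -4.8640e-01] F [-0.1  0.3 -0.6] open 0.0914
-1.0 0.2 -0.8 -0.000
```

>>> servo_tool --targets "0 0 0 0; 0 0 0 0; 0 0 0 0; 0 0 0 0; 0 0 0 0; 0 0 0 0; 0 0 0 0; 0 0 0 0" --hand 0.1 --squeeze 35

```text
time: 4.72
tool_pos: [0.4534, -0.3298, 0.0453]
tool_rot: [3.138, -0.003, -0.487]
contact_force: [0.1, 0.5, -0.2]
opening: 0.0237
```

```bash
python3 -c "
from plan import *
tgt_plan(.4534,-.3298,.0885,-.487,4)
import plan
tgt_plan(.5574,-.2424,.0453,-.579,8)
"
```

```text
t 4.725 pose [ 0.4534 -0.3298  0.0453] [ 3.1378 -0.0033 -0.4865] F [ 0.1  0.5 -0.2] open 0.0237
0.0 0.0 -10.8 0.000; 0.0 0.0 -10.8 0.000; 0.0 0.0 -10.8 0.000; 0.0 0.0 -10.8 0.000
t 4.725 pose [ 0.4534 -0.3298  0.0453] [ 3.1378 -0.0033 -0.4865] F [ 0.1  0.5 -0.2] open 0.0237
6.4 -15.7 -0.0 0.012; 6.2 -15.8 -0.0 0.012; 6.0 -15.9 -0.0 0.012; 5.8 -15.9 -0.0 0.012; 5.6 -16.0 -0.0 0.012; 5.5 -16.1 -0.0 0.012; 5.3 -16.1 -0.0 0.012; 5.1 -16.2 -0.0 0.012
```

>>> servo_tool --targets "0 0 -6 0; 0 0 -11 0; 0 0 -11 0; 0 0 -11 0; 0 0 -4 0; 6 -15.5 0 0.012; 6 -16 0 0.012; 6 -16 0 0.012; 6 -16 0 0.012; 5.5 -16 0 0.012; 5.5 -16 0 0.012; 5 -16 0 0.012; 5 -16 0 0.012; 0 0 0 0; 0 0 0 0"

```text
time: 6.6
tool_pos: [0.5584, -0.2397, 0.0921]
tool_rot: [3.138, -0.002, -0.586]
contact_force: [0.4, -1.6, -1.9]
opening: 0.0241
```

```bash
python3 - <<'E'
from plan import *
for n,(u,v) in(('top',(260,115)),('side',(250,140))):
    p=shot(n,n+'2.png'); pickle.dump(p,open(n+'2.pkl','wb'))
    cv2.imwrite(f'pics/{n}2c.png',cv2.resize(p['color'][v:v+100,u+20:u+150,::-1],None,fx=6,fy=6,interpolation=cv2.INTER_CUBIC))
tgt_plan(.5574,-.2424,.0885,-.579,1)
E
```

```text
t 6.7 pose [ 0.5584 -0.2399  0.0922] [ 3.1377e+00 -2.2000e-03 -5.8670e-01] F [-0.7 -0.2 -2.1] open 0.0237
0.6 2.6 3.7 -0.008
```

View pics/top2c.png

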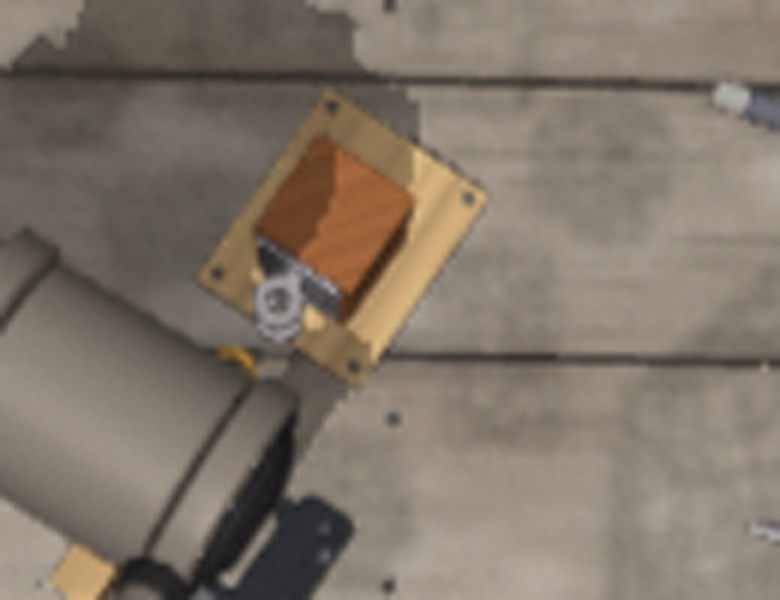

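View pics/side2c.png

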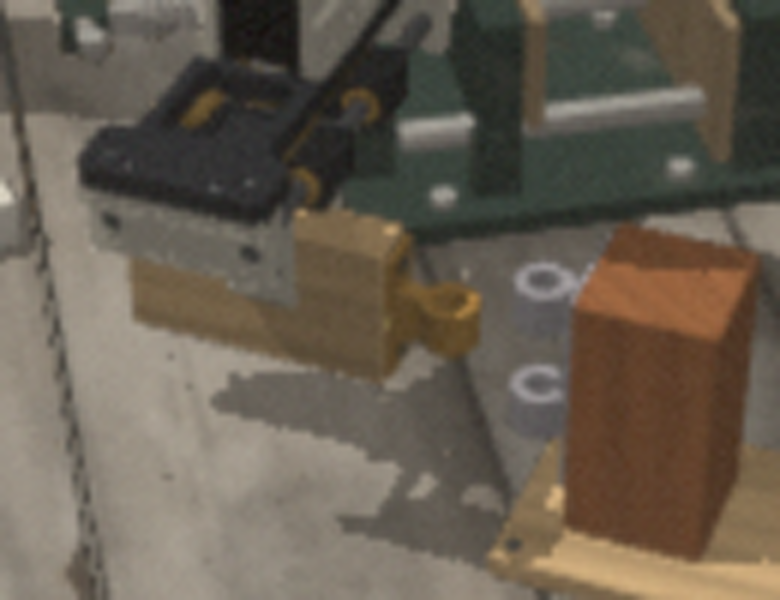

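```bash
cat > ov.py <<'E'
from fit import *
def circ(cx,z,r,n=40):
    a=np.linspace(0,2*np.pi,n); return np.c_[cx+r*np.cos(a),r*np.sin(a),np.full(n,z)]
def overlay(p,items,roi,f,fn,half=True):
    u0,v0,wd,ht=roi; im=cv2.resize(p['color'][v0:v0+ht,u0:u0+wd,::-1],None,fx=f,fy=f,interpolation=cv2.INTER_CUBIC)
    raw=im.copy()
    for pose,dz,P,col in items:
        W=w(pose,P); W[:,2]+=dz
        q=(proj(p,W)-[u0,v0]+.5)*f-.5
        cv2.polylines(im,[np.round(q*8).astype(np.int32)],False,col,1,cv2.LINE_AA,3)
    cv2.imwrite(fn,np.hstack([raw,im]))
def jitems(pose):
    o=[]
    for z in(40,60,90,110):
        o.append((pose,0,circ(-47,z,12),(0,255,0)))
    for z in (60,110): o.append((pose,0,circ(-47,z,6),(0,255,255)))
    h=28
    o.append((pose,0,[(h,h,124),(h,-h,124),(-h,-h,124),(-h,h,124),(h,h,124)],(0,255,0)))
    for a,b in((h,-h),(-h,-h),(-h,h)): o.append((pose,0,[(a,b,12),(a,b,124)],(0,255,0)))
    return o
def gitems(pose,dz):
    o=[(pose,dz,circ(78,z,12),(255,0,255)) for z in(22,42)]+[(pose,dz,circ(78,42,6),(255,255,0))]
    for z in(0,64): o.append((pose,dz,[(-55,-12,z),(55,-12,z),(55,12,z),(-55,12,z),(-55,-12,z)],(255,0,255)))
    for a,b in((-55,-12),(55,-12),(55,12)): o.append((pose,dz,[(a,b,0),(a,b,64)],(255,0,255)))
    return o
E
python3 - <<'E'
from ov import *
S=pickle.load(open('side2.pkl','rb')); s0=pickle.load(open('side0.pkl','rb'))
R=pickle.load(open('poses.pkl','rb'))
x,y=.5584,-.2399; a=-.5867; d=np.array([.4534,-.3298])-R['gate'][:2]
c0=np.cos(-.4865);sn=np.sin(-.4865); l=np.array([c0*d[0]+sn*d[1],-sn*d[0]+c0*d[1]]); print('tcp in gate',l)
off=l[0]; g=(x-off*np.cos(a),y-off*np.sin(a),a)
overlay(S,jitems(R['jamb'])+gitems(g,.0469),(320,170,50,60),8,'pics/ov1.png')
overlay(S,jitems(R['jamb'])+gitems(g,.0469),(280,160,130,90),3,'pics/ov1b.png')
print(g)
E
```

```text
tcp in gate [ 0.00740184 -0.00048109]
(np.float64(0.5522359548753721), np.float64(-0.23580222441519139), -0.5867)
```

View pics/ov1.png

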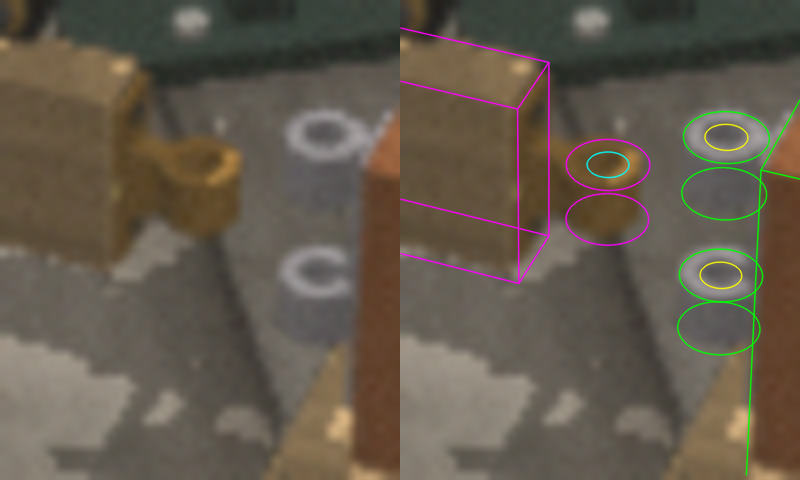

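View pics/ov1b.png

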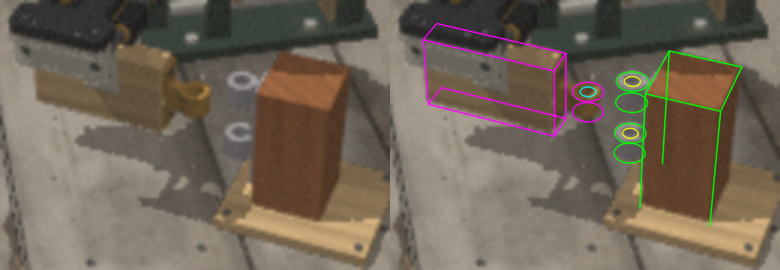

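```bash
python3 - <<'E'
from ov import *
S=pickle.load(open('side2.pkl','rb'))
c=S['color'][172:212,285:355,::-1]; c=np.clip(c.astype(float)*1.7,0,255).astype(np.uint8)
cv2.imwrite('pics/z2.png',cv2.resize(c,None,fx=11,fy=11,interpolation=cv2.INTER_NEAREST))
E
```

```text
(no output)
```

View pics/z2.png

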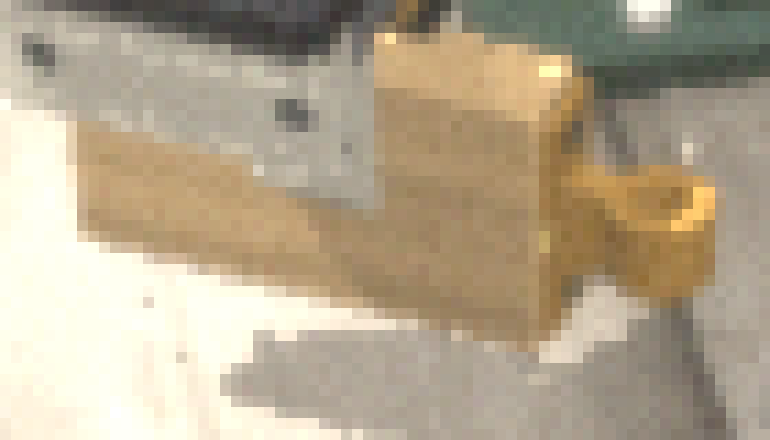

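```bash
python3 - <<'E'
from ov import *
S=pickle.load(open('side2.pkl','rb'))
c=S['color'][182:232,335:380,::-1]; c=np.clip(c.astype(float)*1.6,0,255).astype(np.uint8)
cv2.imwrite('pics/z3.png',cv2.resize(c,None,fx=12,fy=12,interpolation=cv2.INTER_NEAREST))
E
```

```text
(no output)
```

View pics/z3.png

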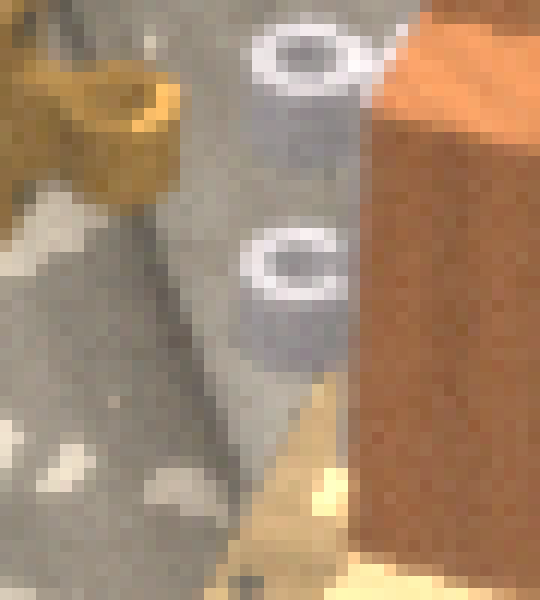

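```bash
cat > gfit.py <<'E'
from ov import *
def gw(q,P,yaw):
    x,y,z,pit=q[:4]; P=np.asarray(P,float)/1000
    R=np.array([[np.cos(yaw),-np.sin(yaw),0],[np.sin(yaw),np.cos(yaw),0],[0,0,1]])@np.array([[np.cos(pit),0,np.sin(pit)],[0,1,0],[-np.sin(pit),0,np.cos(pit)]])
    return P@R.T+[x,y,z]
def gfit(p,L,yaw,q0,zp,ps=.01):
    def f(q): return np.concatenate([(proj(p,gw(q,[o[1] for o in L],yaw))-np.array([o[0] for o in L])).ravel(),[(q[2]-zp)/.001,q[3]/ps]])
    r=least_squares(f,q0,loss='soft_l1'); return r.x,f(r.x)
E
python3 - <<'E'
from gfit import *
S=pickle.load(open('side2.pkl','rb'))
n=lambda a,b:(285+a/11-.5,172+b/11-.5)
L=[(n(540,122),(55,-12,64)),(n(580,65),(55,12,64)),(n(540,348),(55,-12,0)),(n(80,240),(-55,-12,0)),((344.9,189.5),(78,0,42))]
q,r=gfit(S,L,-.5867,[.552,-.236,.0469,0],.0469); print(q.round(4),r.round(2)); h=gw(q,[(78,0,32)],-.5867)[0]; print('hole',h.round(4))
# jamb from rings
u=[ray(S,(360.2,186.1),.110),ray(S,(359.2,203.5),.060)]; print(np.round(u,4))
E
```

```text
[ 0.5512 -0.2326  0.0469  0.0015] [-0.09 -0.19  0.19 -0.81  0.05  1.03 -0.03  0.21 -0.12 -0.14 -0.03  0.15]
hole [ 0.6162 -0.2758  0.0787]
[[ 0.6464 -0.2982  0.11  ]
 [ 0.6455 -0.2986  0.06  ]]
```

>>> servo_tool --targets "0 1.2 2 0; 0 1.2 1.7 0; 0 0 0 0; 4 0 0 0; 4 0 0 0; 4 0 0 0; 4 0 0 0; 4 0 0 0; 3 0 0 0; 0 0 0 0; 0 0 0 0"

```text
time: 8.07
tool_pos: [0.5768, -0.2568, 0.0882]
tool_rot: [3.138, -0.002, -0.588]
contact_force: [1.0, 0.1, -2.0]
opening: 0.0237
```

```bash
cat > look.py <<'E'
import sys
from plan import *
k=sys.argv[1]
for n,(u,v,wd,ht),f in(('side',(290,170,90,60),8),('top',(290,125,70,60),9)):
    p=shot(n,n+k+'.png'); pickle.dump(p,open(n+k+'.pkl','wb'))
    c=np.clip(p['color'][v:v+ht,u:u+wd,::-1].astype(float)*1.6,0,255).astype(np.uint8)
    cv2.imwrite(f'pics/{n}{k}c.png',cv2.resize(c,None,fx=f,fy=f,interpolation=cv2.INTER_NEAREST))
s=telemetry.observe(); print(s['time'],s['tool_pos'].round(4),s['tool_rot'].round(4),s['contact_force'].round(1),round(s['opening'],4))
E
python3 look.py 3
```

```text
8.175 [ 0.5768 -0.2568  0.0883] [ 3.1376e+00 -2.2000e-03 -5.8810e-01] [-0.7 -0.2 -2.2] 0.0236
```

View pics/side3c.png

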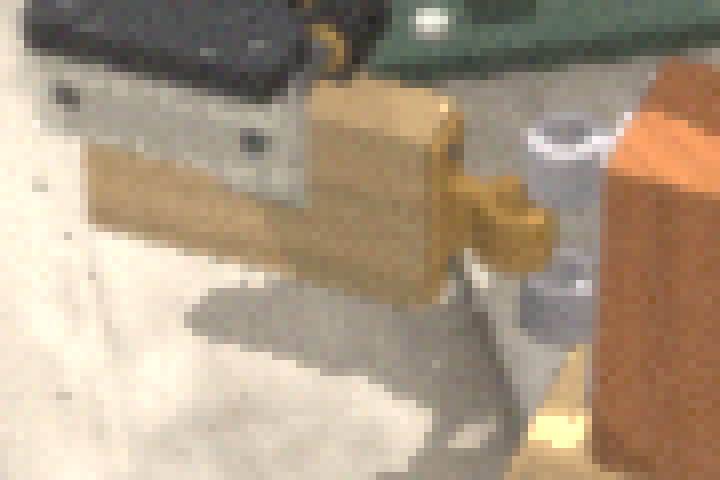

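View pics/top3c.png

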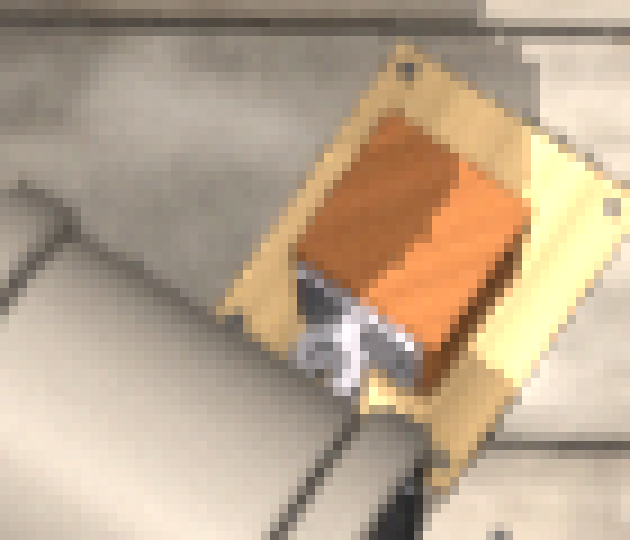

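```bash
cat > m3.py <<'E'
from gfit import *
S=pickle.load(open('side3.pkl','rb'))
n=lambda a,b:(290+a/8-.5,170+b/8-.5)
L=[(n(432,142),(55,-12,64)),(n(456,105),(55,12,64)),(n(432,306),(55,-12,0)),(n(88,226),(-55,-12,0))]
q,r=gfit(S,L,-.588,[.57,-.25,.0430,0],.0430); print(q.round(4),r.round(2)); h=gw(q,[(78,0,32)],-.588)[0]; print('hole',h.round(4))
h2=np.array([.6346,-.2927]); a=-.588
g=(h2[0]-.078*np.cos(a),h2[1]-.078*np.sin(a),a)
R=pickle.load(open('poses.pkl','rb')); j=R['jamb'].copy(); j[:2]+=np.array([.6460,-.2984])-w(j,[(-47,0,75)])[0,:2]
overlay(S,jitems(j)+gitems(g,.043),(325,172,50,50),8,'pics/ov3.png')
E
python3 m3.py
```

```text
[ 0.5703 -0.2494  0.043   0.0008] [-0.21 -0.16  0.58 -1.46 -0.43  1.09  0.1   0.22 -0.03  0.08]
hole [ 0.6352 -0.2926  0.0749]
```

View pics/ov3.png

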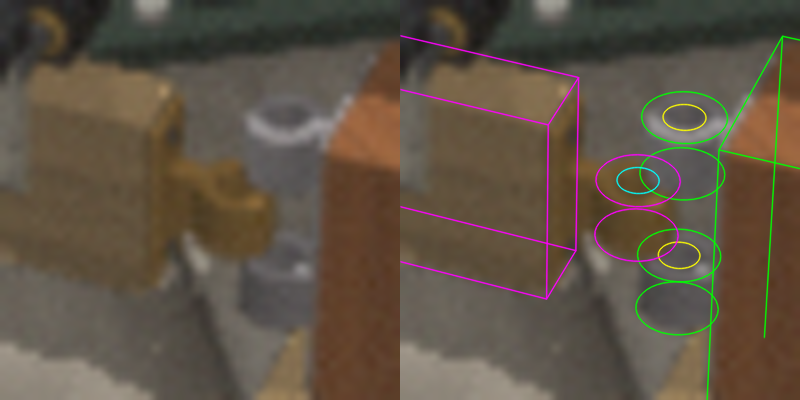

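```bash
python3 - <<'E'
from ov import *
S=pickle.load(open('side3.pkl','rb'))
c=S['color'][180:218,340:370,::-1]; c=np.clip(c.astype(float)*1.9,0,255).astype(np.uint8)
cv2.imwrite('pics/z4.png',cv2.resize(c,None,fx=15,fy=15,interpolation=cv2.INTER_NEAREST))
a=S['color'].astype(int); sat=(a[...,0]-a[...,2])
for r in range(188,208): print(r,sat[r,342:364])
E
```

```text
188 [38 46 62 50 23 32 17 16 16 14 13 16 12  8  3  4  4  3  4  5  5  4]
189 [37 39 54 47 21 29 17 16 14 16 16 16 16  8  2  3  6  6  5  4  2  4]
190 [37 39 52 50 42 39 17 17 15 17 18 14 15 10  4  3  5  4  4  4  3  5]
191 [37 41 50 52 52 46 28 21 19 21 20 25 22 11  4  4  5  4  3  3  4  4]
192 [41 41 53 52 58 67 65 53 38 42 54 61 58 24  8  2  3  3  6  4  3  3]
193 [39 39 53 52 61 64 68 67 61 63 61 60 58 29 10  3  1  4  2  3  2  4]
194 [40 42 51 51 53 55 58 62 61 63 53 53 51 41 11  8  3  5  2  4  3  2]
195 [39 38 51 49 50 50 48 51 63 61 55 55 53 49 36 23 11  6  5  2  5  5]
196 [39 40 50 50 46 51 49 44 54 60 61 59 55 56 64 60 44 22  9  9  9 12]
197 [38 40 50 48 52 50 47 43 44 50 61 63 67 65 78 71 56 31 14 14 14 15]
198 [35 40 54 52 48 50 49 42 40 43 50 52 55 54 57 56 51 29 16 13 15 13]
199 [38 39 50 47 48 47 44 37 40 43 46 51 52 55 56 60 50 31 16 13 16 14]
200 [36 39 51 49 48 47 43 43 41 43 48 50 51 53 56 53 48 26 14 10 13 12]
201 [35 42 51 50 40 36 27 34 43 46 48 50 54 51 53 52 45 17  7  5  7  8]
202 [38 41 50 43 19 30 19 26 36 42 47 50 50 54 53 51 37 15  5  3  3  3]
203 [37 40 52 39 16 22 18 21 29 36 41 45 48 48 47 44 15  4  5  2  2  6]
204 [39 41 50 41 15 11 17 18 18 18 23 27 31 27 16 11  6  6  2  3  5  4]
205 [38 40 46 36 22 12 13 16 19 16 16 18 17  8  4  3  4  2  5  3  3  5]
206 [36 43 45 28 17 12  8 14 14 14 15 16 14  5  5  2  4  5  3  4  2  6]
207 [34 37 41 22 14  9 10 14 13 14 15 15 13  4  3  4  5  4  3  4  5  5]
```

View pics/z4.png

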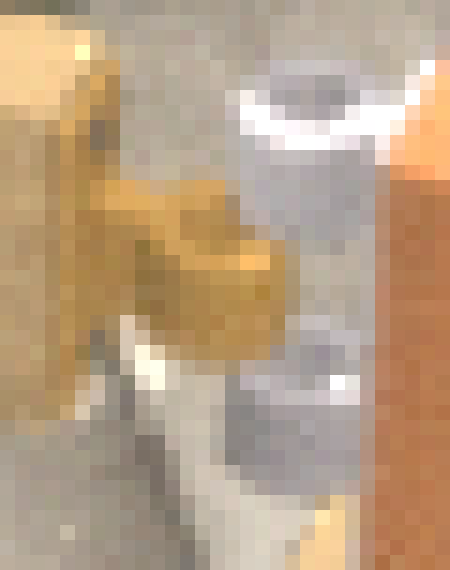

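>>> servo_tool --targets "3 -1 0 0; 3 -1 0 0; 3 0 0 0; 2.5 0 0 0; 1.5 0 0 0; 0 0 0 0; 0 0 0 0"

```text
time: 9.05
tool_pos: [0.5896, -0.2628, 0.0883]
tool_rot: [3.138, -0.002, -0.588]
contact_force: [-0.8, -0.1, -2.1]
opening: 0.0238
```

```bash
python3 look.py 4;  python3 - <<'E'
from ov import *
S=pickle.load(open('side4.pkl','rb'))
c=S['color'][180:218,340:370,::-1]; c=np.clip(c.astype(float)*1.9,0,255).astype(np.uint8)
cv2.imwrite('pics/z5.png',cv2.resize(c,None,fx=15,fy=15,interpolation=cv2.INTER_NEAREST))
a=S['color'].astype(int); sat=(a[...,0]-a[...,2])
for r in range(192,209): print(r,sat[r,350:369])
E
```

```text
9.15 [ 0.5896 -0.2627  0.0883] [ 3.1375e+00 -2.2000e-03 -5.8800e-01] [-0.1  1.7 -1.9] 0.024
192 [51 49 53 44 25 16  5  4  2  6  4  5  3  3  9 28 48 48 57]
193 [50 47 59 64 58 40  9  3  3  0  4  4  2  4  5 34 50 50 52]
194 [49 50 58 66 68 56 21  8  6  4  5  3  1  3  6 35 50 51 50]
195 [53 49 50 49 54 49 47 25 11  8  8  7  5  9 10 37 48 50 54]
196 [52 52 48 49 51 45 60 57 45 33 32 29 32 42 25 39 49 53 53]
197 [53 50 48 48 50 41 53 60 63 57 56 52 64 63 26 36 49 51 54]
198 [54 51 46 49 48 39 41 48 56 61 62 68 77 67 28 43 50 52 53]
199 [53 51 48 50 49 42 42 44 49 51 53 54 58 52 24 47 54 53 53]
200 [51 48 48 49 47 41 43 42 46 48 52 52 52 47 22 47 57 50 56]
201 [50 50 45 46 40 35 41 43 46 48 49 55 58 46 14 44 52 49 54]
202 [53 46 34 32 23 26 39 43 45 48 51 54 56 47 16 42 50 51 55]
203 [48 36 17 24 22 15 30 44 46 48 53 52 53 48 20 43 53 49 54]
204 [48 35 15 22 20  9 13 27 39 43 47 44 43 34 19 46 52 51 55]
205 [47 35 18 22 22  9  4  4 12 15 23 21  9 10 15 45 53 53 51]
206 [49 33 21 21 21  7  4  3  6  5  5  5  2  6 16 45 52 55 55]
207 [40 28 17 13 13  6  4  4  4  6  4  4  3  5 17 45 52 52 55]
208 [32 21 17 13  9  5  5  6  4  2  2  4  3  5 21 45 53 52 53]
```

View pics/z5.png

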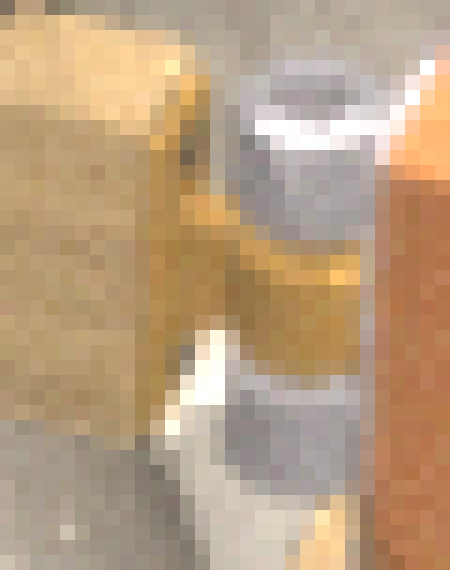

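View pics/top4c.png

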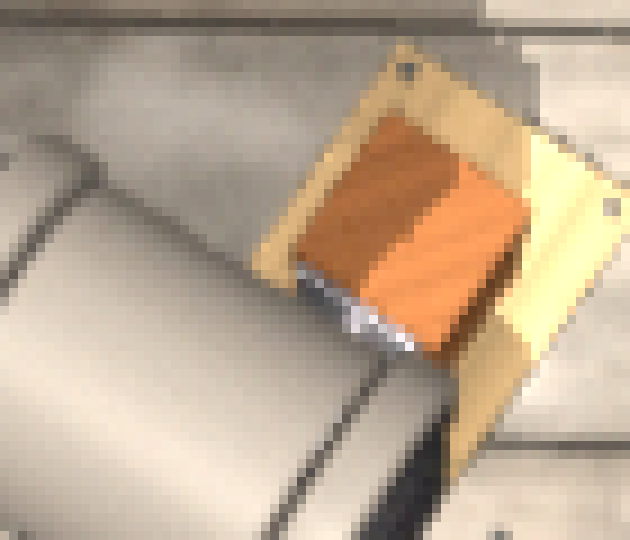

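```bash
python3 - <<'E'
from ov import *
a=pickle.load(open('side0.pkl','rb'))['color'].astype(int); b=pickle.load(open('side3.pkl','rb'))['color'].astype(int)
# steel has blue tint: B-R
for n,x in(('s0',a),('s3',b)):
    print(n); d=x[...,2]-x[...,0]
    for r in list(range(182,217)): print(r,d[r,351:367])
E
```

```text
s0
182 [-16 -13 -13 -14 -14 -16 -15 -15 -14 -14 -14 -13 -15 -20 -21 -21]
183 [-14 -16 -15 -15 -13 -15 -12 -12 -10 -12  -9 -10 -14 -13 -15 -16]
184 [-15 -18 -14 -16 -16 -14  -9  -4  -5  -4  -5  -5  -8 -11 -15 -17]
185 [-17 -16 -17 -16 -14  -6  -5  -4  -4  -4  -4  -3  -4  -3  -9 -12]
186 [-14 -16 -15 -15 -11  -4  -4  -3  -4  -4  -4  -4  -4  -5  -5  -7]
187 [-15 -15 -14 -16  -9  -4  -5  -5  -4  -3  -4  -2  -4  -4  -4 -11]
188 [-14 -15 -14 -14  -7  -5  -3  -5  -3  -3  -4  -5  -4  -3  -5 -24]
189 [-16 -15 -17 -13  -9  -5  -4  -2  -4  -5  -5  -3  -4  -5 -11 -52]
190 [-15 -14 -15 -16  -8  -2  -4  -3  -1  -2  -5  -3  -4  -8 -18 -65]
191 [-15 -16 -18 -14  -7  -3   0  -4  -4  -7  -4  -3  -2  -4 -26 -62]
192 [-17 -17 -15 -14  -7  -3  -4  -4  -5  -5  -4  -4  -4  -6 -29 -53]
193 [-17 -15 -15 -15 -12  -5  -6  -3  -4  -3  -4  -4  -4  -7 -35 -48]
194 [-13 -16 -14 -14 -14  -7  -4  -4  -4  -4  -5  -3  -6  -7 -36 -50]
195 [-15 -14 -16 -15 -16 -12  -6  -5  -4  -4  -7  -5  -4  -8 -35 -48]
196 [-15 -14 -15 -16 -16 -15 -16 -12  -9  -8 -11 -11 -13  -8 -36 -45]
197 [-13 -16 -14 -14 -15 -17 -14 -16 -16 -12 -1
[... 3105 characters left out ...]

207 [-14 -15 -15 -13  -4  -3  -4  -5  -4  -3  -4  -5  -5 -18 -46 -51]
208 [-14 -14 -15 -12  -6  -4  -2  -2  -5  -2  -4  -4  -7 -21 -49 -53]
209 [-14 -13 -13  -9  -5  -5  -2  -6  -4  -3  -4  -3  -6 -26 -48 -53]
210 [-12 -14 -12 -14  -6  -4  -2  -3  -3  -5  -3  -4  -5 -27 -48 -53]
211 [-12 -13 -15 -16 -10  -7  -4  -5  -5  -2  -6  -5  -6 -27 -49 -53]
212 [-11 -15 -14 -12 -14 -11  -9  -5  -3  -5  -7 -10 -15 -29 -52 -52]
213 [-12 -14 -13 -13 -15 -12 -14 -12 -11 -12 -28 -42 -28 -40 -53 -52]
214 [ -9  -9 -14 -12 -14 -12 -13 -14 -13 -17 -47 -50 -33 -42 -51 -54]
215 [-14 -13 -13 -13 -12 -13 -14 -14 -15 -31 -53 -49 -30 -40 -53 -54]
216 [-13 -11 -12 -11 -14 -12 -14 -14 -18 -46 -51 -49 -24 -38 -52 -55]
```

```bash
python3 - <<'E'
from ov import *
for k in('0','2','4'):
    x=pickle.load(open(f'side{k}.pkl','rb'))['color'].astype(int).sum(2)
    print(k); 
    for r in range(183,214): print(r,x[r,357:364])
E
```

```text
0
183 [270 309 340 350 340 343 310]
184 [353 420 436 446 448 451 409]
185 [428 369 334 313 333 379 449]
186 [434 307 264 263 278 311 405]
187 [443 364 297 284 291 329 420]
188 [442 451 410 389 385 429 450]
189 [315 375 421 420 410 389 362]
190 [288 306 303 304 287 273 275]
191 [286 282 286 266 259 263 253]
192 [284 278 284 282 258 260 257]
193 [288 274 275 272 269 255 259]
194 [288 280 268 269 264 266 263]
195 [287 271 274 258 257 271 280]
196 [281 275 271 275 269 246 278]
197 [283 279 280 281 290 283 289]
198 [290 291 286 281 273 277 275]
199 [278 277 280 282 281 272 267]
200 [297 313 325 313 306 291 275]
201 [404 424 447 454 437 393 314]
202 [438 374 345 364 406 433 337]
203 [362 284 274 298 300 303 304]
204 [370 293 270 288 305 329 300]
205 [461 409 344 334 385 434 361]
206 [409 424 443 447 439 389 346]
207 [310 306 307 305 289 278 269]
208 [290 287 284 275 263 256 267]
209 [284 276 277 275 263 262 266]
210 [275 284 260 263 260 260 265]
211 [288 280 268 267 264 275 264]
212 [346 308 298 291 277 306 310]
213 [482 442 436 398 365 435 363]
2
183 [276 292 307 345 318 320 289]
184 [356
[... 1367 characters left out ...]
259 259 271 263 262]
194 [223 233 245 257 258 252 251]
195 [236 224 228 252 250 246 263]
196 [237 224 221 219 224 215 229]
197 [233 243 238 221 228 249 259]
198 [196 224 243 244 244 297 283]
199 [179 198 198 213 208 223 233]
200 [187 196 203 205 214 222 222]
201 [190 192 205 214 208 214 222]
202 [194 197 198 207 204 212 222]
203 [197 199 208 200 210 212 207]
204 [230 219 207 208 217 223 210]
205 [292 263 249 234 251 288 256]
206 [268 287 293 290 297 296 280]
207 [233 240 254 262 259 252 262]
208 [216 238 241 255 256 256 238]
209 [221 245 246 257 253 257 232]
210 [224 244 244 265 261 250 233]
211 [235 231 249 249 266 252 228]
212 [266 252 252 256 253 267 233]
213 [317 298 301 288 262 299 253]
```

>>> servo_tool --targets "-0.6 -0.7 -0.2 0; -0.5 -0.7 0 0; 0 0 0 0; 0 0 0 0; 0 0 0 0"

```text
time: 9.78
tool_pos: [0.5894, -0.2607, 0.0886]
tool_rot: [3.138, -0.002, -0.588]
contact_force: [-0.3, 0.7, -2.0]
opening: 0.0239
```

```bash
python3 look.py 5;  python3 - <<'E'
from ov import *
S=pickle.load(open('side5.pkl','rb'))
c=S['color'][180:218,340:370,::-1]; c=np.clip(c.astype(float)*1.9,0,255).astype(np.uint8)
cv2.imwrite('pics/z6.png',cv2.resize(c,None,fx=15,fy=15,interpolation=cv2.INTER_NEAREST))
a=S['color'].astype(int); sat=(a[...,0]-a[...,2])
for r in range(194,208): print(r,sat[r,352:366])
for r in range(196,202): print(r,a.sum(2)[r,357:364])
E
```

```text
9.875 [ 0.5894 -0.2607  0.0886] [ 3.1375e+00 -2.1000e-03 -5.8800e-01] [ 0.   0.1 -1.4] 0.0236
194 [53 53 59 55 19  6  3  3  4  2  4  4  7 35]
195 [49 50 51 52 45 25 13 10  5  7  6 10  9 37]
196 [49 49 47 44 56 59 49 35 33 32 38 50 24 39]
197 [47 50 49 35 44 55 62 62 63 65 61 57 25 39]
198 [46 50 45 39 45 44 53 52 57 57 57 51 23 38]
199 [49 53 47 39 42 44 48 49 54 52 53 52 24 48]
200 [46 45 44 43 42 47 49 50 54 49 54 49 22 48]
201 [45 36 28 35 43 47 51 47 52 53 51 45 13 45]
202 [27 26 22 25 36 45 48 51 52 54 51 46 13 42]
203 [13 22 21 11 27 38 46 49 51 47 48 42 21 43]
204 [18 21 20  8  8 13 30 35 34 27 21 11 14 47]
205 [22 24 19 10  6  5  7  7  7  4  3  3 13 45]
206 [21 19 19  9  5  2  4  4  6  3  3  5 16 44]
207 [17 14 13  7  4  4  3  4  5  5  6  6 15 45]
196 [250 242 233 226 226 229 257]
197 [218 240 245 249 253 246 243]
198 [188 201 211 219 220 220 219]
199 [191 193 205 211 226 214 211]
200 [192 190 203 207 225 203 223]
201 [186 201 210 206 216 225 224]
```

View pics/z6.png

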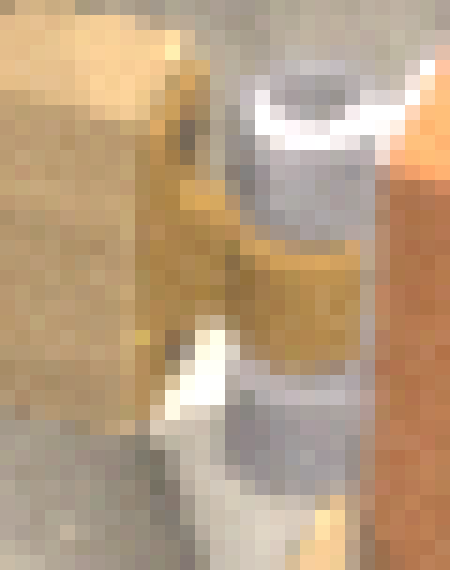

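View pics/side5c.png

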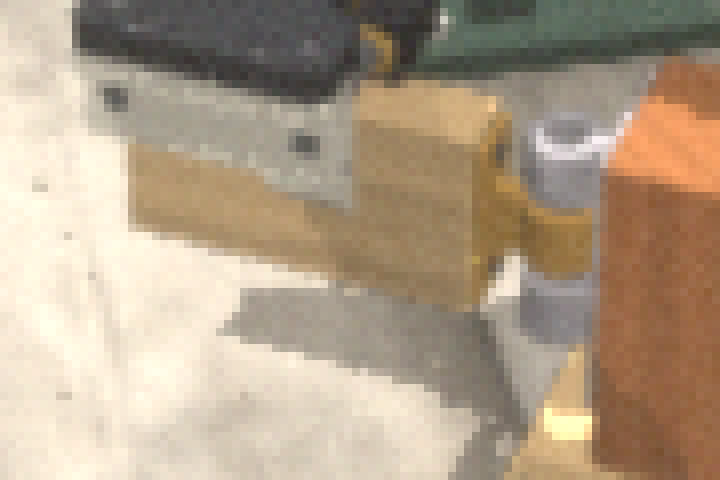

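>>> servo_tool --targets "0.2 0.4 0.2 0; 0 0 0 0; 0 0 0 0; 0 0 0 0; 0 0 0 0; 0 0 0 0"

```text
time: 10.62
tool_pos: [0.5893, -0.2612, 0.0884]
tool_rot: [3.138, -0.002, -0.588]
contact_force: [0.1, 0.1, -2.1]
opening: 0.0238
```

```bash
python3 look.py 6;  python3 - <<'E'
from ov import *
S=pickle.load(open('side6.pkl','rb'))
a=S['color'].astype(int); sat=(a[...,0]-a[...,2])
for r in range(201,207): print(r,sat[r,352:366])
for r in range(196,201): print(r,a.sum(2)[r,357:364])
s=telemetry.observe(); print(np.abs(s['qvel']).max(), s['torque'])
cv2.imwrite('pics/f.png',S['color'][150:300,200:420,::-1].repeat(3,0).repeat(3,1))
E
```

```text
10.725 [ 0.5893 -0.2612  0.0884] [ 3.1376e+00 -2.2000e-03 -5.8800e-01] [-0.   0.9 -1.3] 0.0238
201 [44 34 33 37 45 46 48 50 53 55 54 44 15 42]
202 [29 25 25 27 42 45 46 49 54 54 53 46 14 41]
203 [15 20 20 13 27 43 48 48 53 53 51 42 23 44]
204 [19 21 20  8  9 18 32 41 44 44 27 19 17 44]
205 [24 21 22  9  5  3  5  6  9 11  7  5 14 46]
206 [20 21 18 10  5  3  3  3  6  4  5  3 16 44]
196 [249 231 217 232 228 214 243]
197 [242 250 246 245 252 245 241]
198 [187 211 226 239 243 228 223]
199 [185 198 196 210 224 214 221]
200 [177 189 211 206 213 223 217]
0.0014450161939554612 [ 0.02508279  0.03458541 -0.00427714]
```

View pics/f.png

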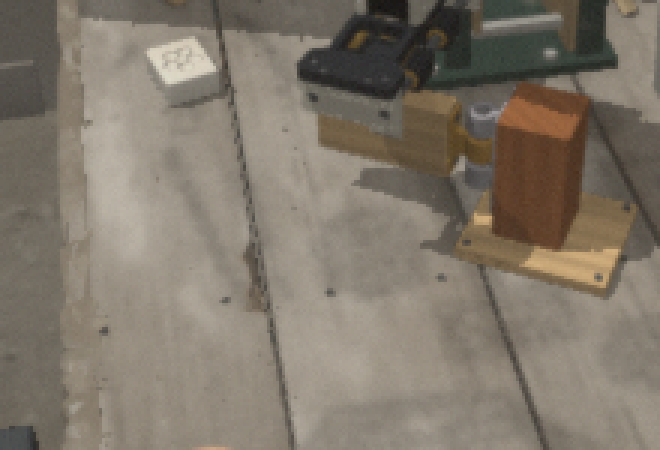

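```bash
python3 -c "
from cell import robot; print(robot.hand_in())"
```

```text
the job is handed in; nothing more can be done
None
```

The board is in the gripper at 35 N with its brass knuckle in the gap between the two steel knuckles, handed in at about 10.7 s. The job reports no verdict, so what follows rests on my own last checks.

- **Alignment in the side view:** the brass knuckle sits within about 0.2 px (roughly 0.5 mm) of midway between the steel knuckles, both sideways and vertically.
- **Height:** the arm's reading puts the underside at 43.1 mm, which leaves about 5 mm of daylight above and below the knuckle.
- **Contact:** sideways force was 1 N or less and vertical force about the board's weight, so it is not leaning on the post. The board is upright and the joints are at rest.
- **Other things:** I did not go near the pin, the cup or the plaster block.

**Weak point:** the arm hid the knuckle from the top camera at the end. The front-to-back position (y) therefore rests on the side view plus the height from the arm's own reading, good to about 1–1.5 mm. Earlier, the two cameras disagreed by 3 to 6 mm on absolute positions in y. I positioned by comparing the knuckles within one picture instead. A rougher estimate from the first pose fits put the hole about 2 mm further along x. I trusted the direct edge comparison over it.

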